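# Trace the mount seam and hold the sprung rod at its mark

### The job

Take the orange stylus of the tracing gauge and run it slowly (about 3 cm a second) along the dark seam of the mounted print, from the green dot to the blue dot. Then pull the stylus away from the gauge's pivot until the red band on the sprung rod has just come fully out of the barrel, and finish while still holding it there for the reference reading. Never let the rod spring back, and leave the other things on the bench where they are.

Things in the scene. Friction and masses are not known exactly. Their poses are not given: they have to be found in the camera images.
- pivot (a point): pivot of the tracing gauge: dark hub on a fixed grey base plate (110 x 120 mm, black display box behind). Point on the vertical pivot axis, 22 mm above the table; axes of the fixed base. An aluminium barrel, 18 mm thick, runs level 24 mm above the table from the hub to its dark mouth 130 mm from the axis. All of the gauge but the stylus stays below 37 mm.
- stylus: orange upright round handle, 20 mm thick, 32 to 76 mm above the table, fixed on the end of the steel rod (9 mm thick, 24 mm above the table). Origin at the steel point at its foot, 8 mm above the table, straight below the handle's axis. Captive: it only swings about the pivot and slides in and out, always upright; its distance from the pivot axis is 160 mm + joint gauge_rod.
- gauge_rod (a joint): how far the rod is pulled out of the barrel, m: 0 fully in (the start), 0.125 at the stop. An inner spring pulls it in with about 3 N at 0 rising to 9 N at 0.100, plus damping (10 N per m/s). The red band on the rod, 8 mm wide, is hidden in the barrel at first: it begins to show at the mouth at 0.092 and is just fully out at 0.100, the mark.
- gauge_swing (a joint): swing of barrel, rod and stylus about the vertical pivot, rad, positive anticlockwise from above; at 0 they point along the base's -x, roughly towards the robot; -0.65 to 0.65, lightly damped, stays where it is left.
- seam_start (a point): centre of the green dot (12 mm across) at the start of the seam, on the mounted print, 6 mm above the table. The print is a fixed green board, 215 x 270 mm: cream print on the robot's side, pale teal panel on the gauge's side, and between them the straight dark seam, 6 mm wide, which runs 120 mm along this point's -y to the blue dot. Its x points across the seam, to the gauge's side.
- seam_end (a point): centre of the blue dot (12 mm across) at the end of the seam, 6 mm above the table; axes as seam_start.
- weight_left: steel weight, 34 mm across, 22 mm high, standing loose on the robot-side left corner of the print; origin under its centre. Leave alone.
- weight_right: the like weight on the robot-side right corner. Leave alone.
- jar: glass jar with white cap, 64 mm across, 105 mm high; origin under its centre. Leave alone.
- beaker: glass beaker, 62 mm across, 75 mm high; origin under its centre. Leave alone.
- jar_lid: black ring lid, 68 mm across, 14 mm high, lying flat; origin under its centre. Leave alone.
- pencil: grey pencil, 137 mm long, 8 mm thick, lying along its x axis; origin under its middle. Leave alone.
- spatula: small steel spatula with dark handle, 190 mm long, lying along its x axis; origin under its middle. Leave alone.

How it is judged:
On the way, in this order (a step that is already met when the one before it is completed fails the run):
1. the held stylus is on the green start dot of the seam, moving slowly (x of stylus in the frame of seam_start between -0.005 and 0.005 m and y of stylus in the frame of seam_start between -0.006 and 0.006 m and linear speed of stylus below 0.07 m/s and contact force between stylus and the fingers above 0.5 N), for 0.04 s.
2. the held stylus is on the seam 20 mm from its start, moving slowly (x of stylus in the frame of seam_start between -0.005 and 0.005 m and y of stylus in the frame of seam_start between -0.026 and -0.014 m and linear speed of stylus below 0.07 m/s and contact force between stylus and the fingers above 0.5 N), for 0.04 s.
3. the held stylus is on the seam 40 mm from its start, moving slowly (x of stylus in the frame of seam_start between -0.005 and 0.005 m and y of stylus in the frame of seam_start between -0.046 and -0.034 m and linear speed of stylus below 0.07 m/s and contact force between stylus and the fingers above 0.5 N), for 0.04 s.
4. the held stylus is on the seam 60 mm from its start, moving slowly (x of stylus in the frame of seam_start between -0.005 and 0.005 m and y of stylus in the frame of seam_start between -0.066 and -0.054 m and linear speed of stylus below 0.07 m/s and contact force between stylus and the fingers above 0.5 N), for 0.04 s.
5. the held stylus is on the seam 80 mm from its start, moving slowly (x of stylus in the frame of seam_start between -0.005 and 0.005 m and y of stylus in the frame of seam_start between -0.086 and -0.074 m and linear speed of stylus below 0.07 m/s and contact force between stylus and the fingers above 0.5 N), for 0.04 s.
6. the held stylus is on the seam 100 mm from its start, moving slowly (x of stylus in the frame of seam_start between -0.005 and 0.005 m and y of stylus in the frame of seam_start between -0.106 and -0.094 m and linear speed of stylus below 0.07 m/s and contact force between stylus and the fingers above 0.5 N), for 0.04 s.
7. the held stylus is on the blue end dot of the seam, moving slowly (x of stylus in the frame of seam_start between -0.005 and 0.005 m and y of stylus in the frame of seam_start between -0.126 and -0.114 m and linear speed of stylus below 0.07 m/s and contact force between stylus and the fingers above 0.5 N), for 0.04 s.
8. the rod is held pulled out to its red band (value of joint gauge_rod between 0.096 and 0.11 m and velocity of joint gauge_rod between -0.02 and 0.02 m/s and contact force between stylus and the fingers above 1 N), for 0.3 s.
At the end, for the whole second after the job is handed in: The seam has been traced in order from the green to the blue dot with the stylus point within 5 mm of its middle line at under 7 cm/s; the fingers hold the stylus with the rod pulled out to 96 to 110 mm (red band just out, 100 mm) and at rest; the other things are within 20 mm of where they were (all of step 8); the arm keeps its last pose, push and grip.
It fails at once if the rod springs back (faster than 25 cm/s inwards) (velocity of joint gauge_rod below -0.25 m/s).
It fails at once if one of the other things on the bench is disturbed (moved over 20 mm) (distance of any of weight_left, weight_right, jar, beaker, jar_lid, pencil, spatula from where it was at the start of the episode above 0.02 m).
It also fails if it takes over 42 s, if anything falls off the work surface, if the arm or the gripper's body presses on something with over 40 N, if the wrist force passes 120 N, or if a joint passes its speed limit or range.

### The arm

A 6-joint arm with a two-finger parallel gripper is mounted at the origin on the work surface. World frame = base frame: x ahead of the robot, y to its left, z up, the work surface at z = 0. Lengths are in m, angles in rad, forces in N, time in s.
With the tool pointing down it reaches from about 0.325 to 0.875 m from the base axis. Payload 4.4 kg.
Tool frame: the origin (TCP) lies at the very end of the fingers, on their centre line; the grasp point (between the pads) lies 19 mm behind it (pinch_z is the distance from the TCP to the grasp point, in m); z points along the fingers, y is the line along which they close (so a half turn about z gives the same grasp; the last joint's range is limited). The gripper opens to 85 mm and grips with 20 to 120 N. Pads are 22 mm wide; open, the fingers measure 114 mm over their backs; the gripper's body (76 mm by 85 mm) begins 54 mm behind the grasp point. The pads swing forward as they close: fully open they stand 13 mm farther back than shut.
Start: joints at [-1.415, 0.207, 1.542, -0, 1.393, -0.15], TCP at [0.174, -0.548, 0.192] pointing down, gripper open.
Joint ranges: [-2.73, 2.73], [-0.86, 2.22], [0.23, 2.46], [-1.11, 4.25], [0.08, 2.63], [-2.82, 2.82]. Speed limits (rad/s): [2.79, 2.79, 3.14, 3.14, 3.14, 3.14].

### API

Orientations are given as [roll, pitch, yaw] about the fixed x, y, z axes, in that order (R = Rz(yaw) Ry(pitch) Rx(roll)).
In Python, from cell import * gives the robot as it stands.
- The arm moves only by the shell command python3 -m creep 'ROWS' [OPENING]. ROWS is JSON, a list of rows, each an object with "delta_pos": the shift along the tool's x, y, z in cm, a list of three; "turn": the turn, a rotation vector about the tool's x, y, z in degrees, a list of three. In form: [{"delta_pos": [x, y, z], "turn": [wx, wy, wz]}, ...]. A call has exactly 10 rows; each row shifts and turns the commanded pose from where the row before left it, along the tool's axes as they then stand; what a row does not reach is not made up. A row lasts 1/10 s, in which the tool goes at most 50 mm and 8.59 degrees, less where a joint would pass 70% of its speed; a pose out of reach is approached as far as the arm can. A call is refused whole if a number of a shift passes 5 or a number of a turn 8.59, either way. A call with a gripper value outside its range is refused whole. OPENING is the closure, from -1 (fully open) to 1 (shut), set as the call begins (- or left out, the last holds). The fingers move at their own pace and stop on an object; the grip force is fixed at half the most. Time passes only in rows, so rows that do not move let the fingers close, or fill a call up. It gives the time, the measured TCP pose, the force, the opening and the grip force at its end, in the units of the state.
- state(): the state, without advancing time (a new reading comes with each control period).
- get_image(name): name is "scene" or "top" or "wrist"; returns a dict with "image" (400x640x3 uint8, red, green, blue), "camera_matrix" (3x3 intrinsics, pixels), "world_from_camera" (4x4, takes a point from camera to world coordinates). Camera axes: x right, y down, z forward; pixel columns grow to the right and rows downward; lengths in m; the calibration is good to about 2 mm. A picture is of the moment at which its call begins. There is no depth.
- job_done(): hands the job in; it is judged then, once.
The state is a dict: "time": time; "joints": joint angles; "qvel": joint speeds; "effort": joint torques, N m; "eef_pos": TCP position; "eef_rot": TCP orientation; "wrist_force": force on the tool from outside, world axes, zero at the start; "moment": the same for the moment, N m; "gripper_width": opening from 0.0 (shut) to 1.0 (fully open); "grip_force": force on a finger pad.
Only numpy, scipy, OpenCV 4.12 (cv2) and the standard library are available. Lean on these libraries where they do the work, as an engineer would, in place of code of your own. Each camera call takes 0.05 s, during which the arm holds its last target. There are 200 camera calls.

## Working session

There is one attempt and no reset: what is moved stays moved. The work goes in short steps, Python scripts to look and compute and a shell command to move; the robot and the scene stay as the last step left them, time stands still between calls to the robot, and variables do not carry over. Pictures are saved under pics/ and viewed, at most 10 in all, crops included, and the job is handed in when it is done.

```bash
mkdir -p pics
python3 - <<'E'
from cell import *
import cv2,numpy as np
s=state();print({k:np.round(v,3).tolist() for k,v in s.items()})
for n in("top","scene"):
    d=get_image(n);cv2.imwrite(f"pics/{n}0.png",d["image"][:,:,::-1]);np.savez(f"pics/{n}0.npz",**d);print(d["camera_matrix"],d["world_from_camera"])
E
```

```text
{'time': 0.0, 'joints': [-1.415, 0.207, 1.543, 0.0, 1.394, -0.151], 'qvel': [-0.002, 0.0, 0.001, 0.0, 0.0, 0.001], 'effort': [0.001, -38.303, -29.16, -0.0, 0.01, -0.0], 'eef_pos': [0.173, -0.547, 0.19], 'eef_rot': [-3.139, -0.0, 0.307], 'wrist_force': [0.604, -0.02, 1.24], 'moment': [-0.021, 0.021, -0.076], 'grip_force': 0.0, 'gripper_width': 1.003}
[[514.92335228   0.         320.47639568]
 [  0.         514.92335228 188.97695285]
 [  0.           0.           1.        ]] [[-8.79113537e-04 -9.93962384e-01  1.09717845e-01  3.86769594e-01]
 [-9.99899816e-01  2.42375619e-03  1.39457443e-02 -2.65440730e-02]
 [-1.41274745e-02 -1.09694594e-01 -9.93864936e-01  1.47886204e+00]
 [ 0.00000000e+00  0.00000000e+00  0.00000000e+00  1.00000000e+00]]
[[478.81697467   0.         321.64644973]
 [  0.         478.81697467 216.69586501]
 [  0.           0.           1.        ]] [[ 0.51680505  0.6117562  -0.59888804  1.25935467]
 [ 0.85598453 -0.38089154  0.3495885  -0.43417693]
 [-0.01424846 -0.693308   -0.72050052  0.88044424]
 [ 0.          0.          0.          1.        ]]
```

View pics/top0.png

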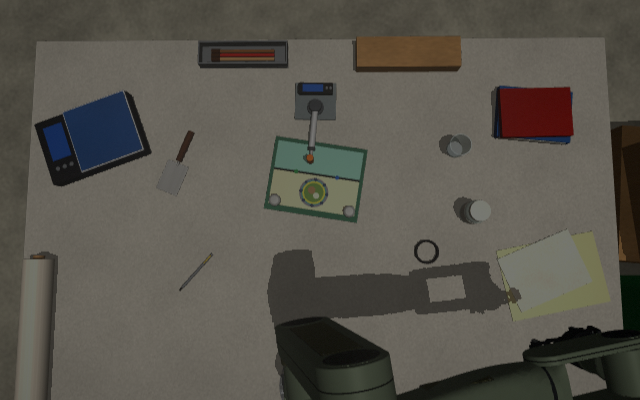

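View pics/scene0.png

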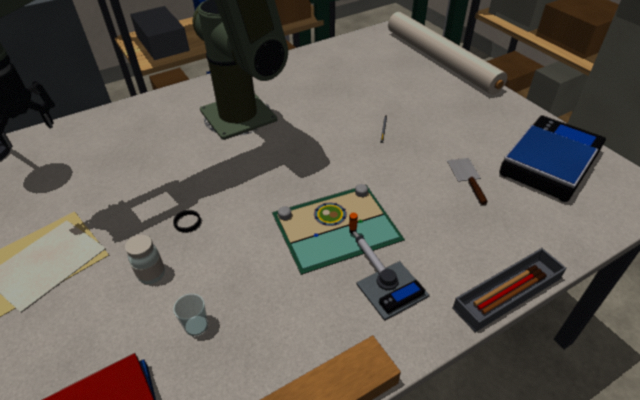

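Top view: hub near (315,107), stylus near (310,158), seam running from about (280,168) to (360,180). I'll enlarge that part and measure colours.

```bash
cat > h.py <<'E'
import numpy as np,cv2
def ray(d,u,v,z):
    K=d["camera_matrix"];T=d["world_from_camera"]
    r=T[:3,:3]@np.linalg.solve(K,[u,v,1.]);o=T[:3,3]
    return o+r*(z-o[2])/r[2]
def proj(d,p):
    T=np.linalg.inv(d["world_from_camera"]);q=d["camera_matrix"]@(T[:3,:3]@np.array(p)+T[:3,3]);return q[:2]/q[2]
def blobs(img,lo,hi,box,amin=3):
    h=cv2.cvtColor(img,cv2.COLOR_RGB2HSV);m=cv2.inRange(h,np.array(lo),np.array(hi))
    k=np.zeros_like(m);x0,y0,x1,y1=box;k[y0:y1,x0:x1]=m[y0:y1,x0:x1]
    n,l,s,c=cv2.connectedComponentsWithStats(k)
    return [(c[i].round(1).tolist(),s[i].tolist()) for i in range(1,n) if s[i,4]>=amin]
E
python3 - <<'E'
from h import *
d=np.load("pics/top0.npz");s=np.load("pics/scene0.npz")
for n,dd,box in(("top",d,(260,70,380,230)),("scene",s,(260,170,440,330))):
    x0,y0,x1,y1=box
    for c,lo,hi in(("orange",(3,170,90),(16,255,255)),("blue",(105,110,40),(130,255,255)),("green",(45,130,60),(75,255,255))):
        print(n,c,blobs(dd["image"],lo,hi,box))
a=cv2.resize(d["image"][70:230,260:380],None,fx=3.7,fy=3.7,interpolation=cv2.INTER_CUBIC)
b=cv2.resize(s["image"][170:330,265:405][:, :],None,fx=2.5,fy=2.5,interpolation=cv2.INTER_CUBIC)
h=592;b=cv2.copyMakeBorder(b,0,h-b.shape[0],0,0,cv2.BORDER_CONSTANT)
o=np.hstack([a,b]);o=np.clip(o.astype(float)*1.6,0,255).astype('uint8');print(o.shape)
cv2.imwrite("pics/c1.png",o[:,:,::-1])
E
```

```text
top orange [([309.5, 157.4], [307, 155, 6, 6, 31])]
top blue [([312.1, 87.5], [302, 84, 21, 8, 166]), ([336.7, 177.1], [335, 176, 4, 3, 9])]
top green [([295.8, 170.8], [295, 170, 3, 3, 6])]
scene orange [([353.1, 215.4], [350, 213, 8, 6, 37])]
scene blue [([315.5, 235.0], [314, 234, 4, 3, 10]), ([405.0, 291.5], [391, 282, 29, 20, 299])]
scene green [([350.7, 190.7], [350, 190, 2, 2, 3]), ([342.9, 192.9], [341, 192, 5, 3, 7]), ([334.0, 195.5], [330, 194, 9, 4, 10]), ([327.3, 197.3], [327, 197, 2, 2, 3]), ([318.9, 199.9], [317, 199, 5, 3, 7]), ([310.0, 202.3], [309, 202, 3, 2, 3]), ([299.7, 205.7], [299, 205, 2, 2, 3]), ([303.3, 204.3], [303, 204, 2, 2, 3]), ([295.3, 206.8], [293, 206, 5, 3, 6]), ([326.7, 217.6], [321, 215, 13, 5, 18]), ([277.7, 220.9], [277, 218, 3, 6, 7]), ([359.8, 221.1], [358, 220, 5, 3, 12]), ([281.6, 229.2], [279, 225, 6, 9, 13]), ([285.0, 236.6], [284, 235, 3, 4, 7]), ([394.2, 240.4], [393, 240, 4, 2, 5]), ([386.5, 242.8], [385, 242, 4, 2, 4]), ([289.4, 245.5], [288, 244, 3, 5, 8]), ([359.0, 252.0], [357, 251, 5, 3, 5]), ([353.6, 253.9], [352, 253, 4, 3, 7]), ([347.7, 255.7], [347, 255, 2, 2, 3]), ([338.3, 258.9], [333, 257, 11, 5, 16]), ([326.3, 262.5], [325, 262, 4, 2, 6]), ([299.0, 265.4], [298, 264, 3, 4, 5]), ([321.5, 264.2], [320, 264, 4, 2, 4]), ([310.8, 268.2], [309, 267, 4, 3, 5])]
(592, 794, 3)
```

View pics/c1.png

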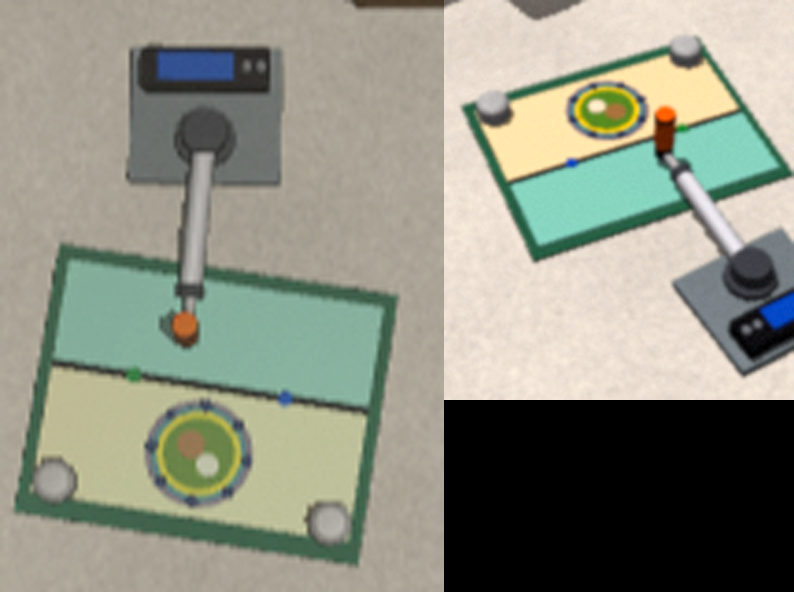

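The enlarged view shows green dot at top px (296,171), blue dot (337,177), stylus cap (309.7,157), hub (315.3,106).

Run:
```python
from h import *
d=np.load("pics/top0.npz");s=np.load("pics/scene0.npz")
g=ray(d,295.8,170.9,.006);b=ray(d,336.7,177.1,.006);g2=ray(s,359.8,221.1,.006);b2=ray(s,315.5,235,.006)
print("green",g,g2,"blue",b,b2,"len",np.linalg.norm(g-b),np.linalg.norm(g2-b2))
st=ray(d,309.6,157,.076);st2=ray(s,353.3,214.6,.076);hub=ray(d,205/3.7+260-.4,133/3.7+70-.4,.037);hub2=ray(s,(752-444)/2.5+265-.3,263/2.5+170-.3,.037)
print("st",st,st2,"hub",hub,hub2,"r",np.linalg.norm((st-hub)[:2]),np.linalg.norm((st2-hub2)[:2]))
# distances hub->dots
for p in(g,b):print(np.linalg.norm((p-hub)[:2]))
```

```text
green [0.60212146 0.06542756 0.006     ] [0.59622947 0.06344564 0.006     ] blue [ 0.58371411 -0.05270185  0.006     ] [ 0.57773845 -0.05476256  0.006     ] len 0.11955495923567627 0.11964571248138801
st [0.63053579 0.02309501 0.076     ] [0.62400178 0.02250935 0.076     ] hub [0.78681429 0.00917493 0.037     ] [0.78573526 0.00673535 0.037     ] r 0.15689722545949275 0.16250088451416342
0.19306941472727482
0.21231679009079563
```

```bash
python3 -m creep '[{"delta_pos":[0,0,0],"turn":[0,0,-6.35]},{"delta_pos":[0,0,0],"turn":[0,0,-6.35]},{"delta_pos":[0,0,0],"turn":[0,0,-6.35]},{"delta_pos":[0,0,0],"turn":[0,0,-6.35]},{"delta_pos":[0,0,0],"turn":[0,0,-6.35]},{"delta_pos":[0,0,0],"turn":[0,0,-6.35]},{"delta_pos":[0,0,0],"turn":[0,0,-6.35]},{"delta_pos":[0,0,0],"turn":[0,0,-6.35]},{"delta_pos":[0,0,0],"turn":[0,0,-6.35]},{"delta_pos":[0,0,0],"turn":[0,0,-6.35]}]'
python3 -m creep '[{"delta_pos":[3.2,1.8,0],"turn":[0,0,0]},{"delta_pos":[3.2,1.8,0],"turn":[0,0,0]},{"delta_pos":[3.2,1.8,0],"turn":[0,0,0]},{"delta_pos":[3.2,1.8,0],"turn":[0,0,0]},{"delta_pos":[3.2,1.8,0],"turn":[0,0,0]},{"delta_pos":[3.2,1.8,0],"turn":[0,0,0]},{"delta_pos":[3.2,1.8,0],"turn":[0,0,0]},{"delta_pos":[3.2,1.8,0],"turn":[0,0,0]},{"delta_pos":[3.2,1.8,0],"turn":[0,0,0]},{"delta_pos":[3.2,1.8,0],"turn":[0,0,0]}]'
```

```text
time: 1.1
eef_pos: [0.1736, -0.5476, 0.1909]
eef_rot: [-3.141, -0.001, 1.42]
wrist_force: [0.6, -0.1, -0.0]
gripper_width: 1.005
grip_force: 0.0
time: 2.1
eef_pos: [0.4015, -0.2584, 0.1912]
eef_rot: [-3.141, -0.0, 1.415]
wrist_force: [0.1, 0.2, 0.1]
gripper_width: 0.998
grip_force: 0.0
```

```bash
python3 -m creep '[{"delta_pos":[3.5,2,0],"turn":[0,0,0]},{"delta_pos":[3.5,2,0],"turn":[0,0,0]},{"delta_pos":[3.5,2,0],"turn":[0,0,0]},{"delta_pos":[3.5,2,0],"turn":[0,0,0]},{"delta_pos":[3.5,2,0],"turn":[0,0,0]},{"delta_pos":[3.5,2,0],"turn":[0,0,0]},{"delta_pos":[3.5,2,0],"turn":[0,0,0]},{"delta_pos":[3.5,2,0],"turn":[0,0,0]},{"delta_pos":[3.2,1.9,0],"turn":[0,0,0]},{"delta_pos":[0,0,0],"turn":[0,0,0]}]'
python3 - <<'E'
from cell import *
from h import *
d=get_image("wrist");cv2.imwrite("pics/w1.png",np.clip(d["image"][:,:,::-1]*1.5,0,255).astype('uint8'));np.savez("pics/w1.npz",**d)
box=(0,0,640,400)
for c,lo,hi in(("orange",(3,170,90),(16,255,255)),("blue",(105,110,40),(130,255,255)),("green",(50,130,60),(75,255,255))):
    print(c,blobs(d["image"],lo,hi,box,20))
print(d["world_from_camera"].round(3),state()["eef_pos"],state()["eef_rot"])
E
```

```text
time: 3.1
eef_pos: [0.6279, 0.0244, 0.1905]
eef_rot: [-3.141, -0.002, 1.42]
wrist_force: [-0.3, -0.2, 0.4]
gripper_width: 0.998
grip_force: 0.0
orange [([320.9, 183.5], [311, 173, 21, 22, 351])]
blue [([537.8, 148.0], [525, 115, 27, 67, 1613]), ([290.1, 242.4], [286, 237, 9, 12, 77])]
green [([288.2, 134.1], [284, 128, 10, 13, 84])]
[[ 0.989 -0.145 -0.038  0.638]
 [-0.15  -0.955 -0.257  0.089]
 [ 0.001  0.26  -0.966  0.372]
 [ 0.     0.     0.     1.   ]] [0.62655496 0.02241979 0.19046213] [-3.13997166e+00  1.49704702e-04  1.41847004e+00]
```

View pics/w1.png

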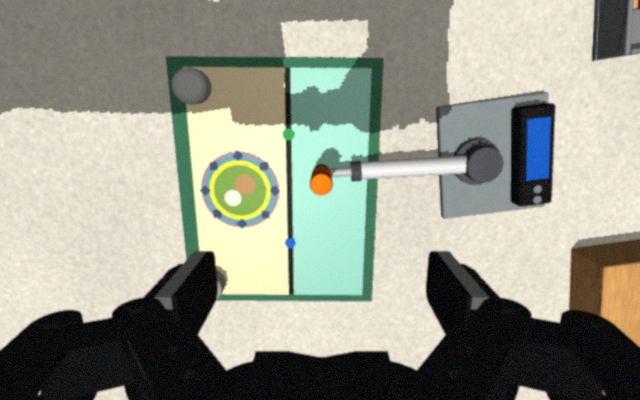

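The wrist view shows the whole rig clear: stylus (321,184), green (288,134), blue (290,242), hub about (483,161).

```bash
cat > m.py <<'E'
from h import *
def m(d,hubpx=None):
    o=blobs(d["image"],(3,170,90),(16,255,255),(0,0,640,400),60)
    b=blobs(d["image"],(105,110,40),(130,255,255),(0,0,420,400),30)
    g=blobs(d["image"],(50,130,60),(75,255,255),(0,0,640,400),30)
    return o,b,g
E
python3 - <<'E'
from m import *
d=np.load("pics/w1.npz")
st=ray(d,320.9,183.3,.076);g=ray(d,288.2,134.1,.006);b=ray(d,290.1,242.4,.006);h=ray(d,483.5,160,.037)
print(st,g,b,h);print("r",np.linalg.norm((st-h)[:2]),"len",np.linalg.norm(g-b),"yaw",np.arctan2(*(g-b)[:2]))
u=(g-b)[:2]/np.linalg.norm(g-b);n=np.array([u[1],-u[0]])
for p,q in(("st-g",st-g),("hub-g",h-g)):print(p,"x",q[:2]@n,"y",q[:2]@u)
print(np.linalg.norm((h-g)[:2]),np.linalg.norm((h-b)[:2]))
E
```

```text
[0.6275837  0.02322835 0.076     ] [0.59967265 0.06410588 0.006     ] [ 0.5809159  -0.05416184  0.006     ] [0.78444438 0.01377577 0.037     ]
r 0.1571452326189284 len 0.11974585703182389 yaw 0.157285682797022
st-g x 0.03396948520425618 y -0.036001016670970755
hub-g x 0.19037452279899192 y -0.02076657050951065
0.191503810358098 0.21456784030094087
```

```bash
python3 -m creep '[{"delta_pos":[0.1,-0.1,1.9],"turn":[0,0,0]},{"delta_pos":[0,0,1.9],"turn":[0,0,0]},{"delta_pos":[0,0,1.9],"turn":[0,0,0]},{"delta_pos":[0,0,1.9],"turn":[0,0,0]},{"delta_pos":[0,0,1.9],"turn":[0,0,0]},{"delta_pos":[0,0,1.9],"turn":[0,0,0]},{"delta_pos":[0,0,1.5],"turn":[0,0,0]},{"delta_pos":[0,0,1.0],"turn":[0,0,0]},{"delta_pos":[0,0,0.7],"turn":[0,0,0]},{"delta_pos":[0,0,0],"turn":[0,0,0]}]'
python3 -m creep '[{"delta_pos":[0,0,0],"turn":[0,0,0]},{"delta_pos":[0,0,0],"turn":[0,0,0]},{"delta_pos":[0,0,0],"turn":[0,0,0]},{"delta_pos":[0,0,0],"turn":[0,0,0]},{"delta_pos":[0,0,0],"turn":[0,0,0]},{"delta_pos":[0,0,0],"turn":[0,0,0]},{"delta_pos":[0,0,0],"turn":[0,0,0]},{"delta_pos":[0,0,0],"turn":[0,0,0]},{"delta_pos":[0,0,0],"turn":[0,0,0]},{"delta_pos":[0,0,0],"turn":[0,0,0]}]' 1
python3 - <<'E'
from cell import *
from h import *
d=get_image("wrist");cv2.imwrite("pics/w2.png",np.clip(d["image"][:,:,::-1]*1.5,0,255).astype('uint8'));np.savez("pics/w2.npz",**d)
from m import m
print(m(d),state()["eef_pos"],state()["wrist_force"])
E
```

```text
time: 4.15
eef_pos: [0.6247, 0.0215, 0.0447]
eef_rot: [-3.14, 0.0, 1.415]
wrist_force: [-0.5, -0.1, 0.4]
gripper_width: 0.999
grip_force: 0.0
time: 5.15
eef_pos: [0.6255, 0.0217, 0.0456]
eef_rot: [-3.142, -0.0, 1.415]
wrist_force: [-0.1, -0.1, 0.3]
gripper_width: 0.002
grip_force: 0.0
([([328.3, 235.4], [308, 227, 37, 23, 371])], [([138.5, 237.4], [133, 232, 11, 11, 60]), ([159.0, 273.0], [155, 269, 10, 9, 45]), ([198.5, 287.4], [193, 284, 11, 9, 38])], [([269.9, 148.3], [262, 140, 17, 18, 244])]) [0.6254482  0.0216488  0.04553952] [1.1028962  0.0271986  0.96677919]
```

View pics/w2.png

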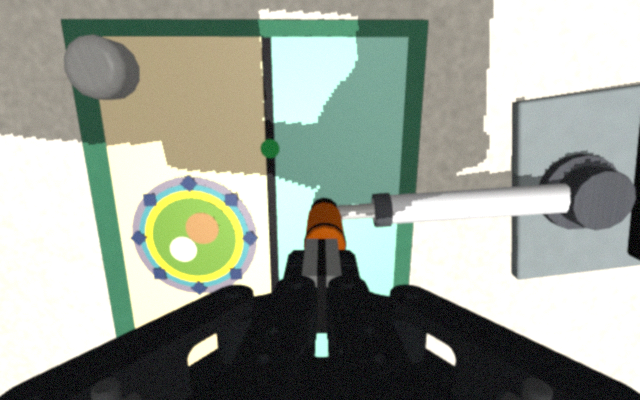

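The fingers shut beside the stylus: it stands at about (325,238), on the +y side of the fingers. I'll check it against the projected TCP.

Run:
```python
from h import *
d=np.load("pics/w2.npz");d1=np.load("pics/w1.npz")
print("tcp px",proj(d,[.6255,.0217,.0455]),"grasp px",proj(d,[.6255,.0217,.0645]))
for p in((.6276,.0232,.076),(.6276,.0232,.032),(.6276,.0232,.008)):print(proj(d,p),proj(d1,p))
print(ray(d,326,240,.076),ray(d,323,203,.032),ray(d,269.9,148.3,.006), "hub",ray(d,600,195,.037))
```

```text
tcp px [321.11265831 226.80749109] grasp px [321.13703322 239.84311983]
[325.12777578 245.54491097] [320.92354767 183.32886556]
[324.24820165 216.02515106] [320.92963109 173.53880988]
[323.90641972 204.55446295] [320.93235887 169.14898839]
[0.62841577 0.02585945 0.076     ] [0.62809374 0.0311433  0.032     ] [0.59957951 0.06431909 0.006     ] hub [0.78254729 0.01309876 0.037     ]
```

Run:
```python
import cv2
a=cv2.imread("pics/w2.png")[170:310,260:400];cv2.imwrite("pics/w2c.png",cv2.resize(a,None,fx=4,fy=4,interpolation=cv2.INTER_CUBIC))
```

```text
(no output)
```

View pics/w2c.png

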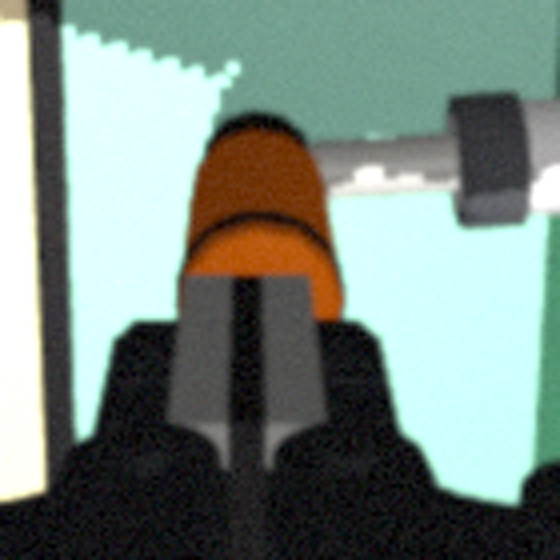

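Run:
```python
from h import *
d=np.load("pics/w2.npz");d1=np.load("pics/w1.npz")
print(d["world_from_camera"].round(3),d["camera_matrix"][0])
for z in(.0455,.06,.07,.08,.09,.1,.12):print(z,[proj(d,[.6255+a*.154,.0217+a*.988,z]).round(0) for a in(-.011,0,.011)])
for z in(.19,.203,.22):print(z,[proj(d1,np.array([.6265,.0224,z])+b*np.array([.988,-.154,0])+a*np.array([.154,.988,0])).round(0) for b in(-.042,.042) for a in (-.011,.011)])
```

```text
[[ 0.988 -0.149 -0.04   0.636]
 [-0.155 -0.953 -0.259  0.087]
 [ 0.001  0.262 -0.965  0.227]
 [ 0.     0.     0.     1.   ]] [350.50905955   0.         321.21906312]
0.0455 [array([321., 245.]), array([321., 227.]), array([321., 208.])]
0.06 [array([321., 256.]), array([321., 237.]), array([321., 216.])]
0.07 [array([321., 265.]), array([321., 244.]), array([321., 223.])]
0.08 [array([321., 275.]), array([321., 253.]), array([321., 230.])]
0.09 [array([321., 286.]), array([321., 262.]), array([321., 238.])]
0.1 [array([321., 298.]), array([321., 273.]), array([321., 248.])]
0.12 [array([321., 328.]), array([321., 301.]), array([321., 272.])]
0.19 [array([244., 249.]), array([242., 211.]), array([394., 249.]), array([396., 212.])]
0.203 [array([239., 258.]), array([236., 219.]), array([399., 259.]), array([402., 219.])]
0.22 [array([231., 274.]), array([228., 230.]), array([407., 274.]), array([410., 231.])]
```

The fingertips appear about 45 mm higher than the TCP reading suggests (row 239, in front of the stylus cap). I'll check this independently with the scene camera.

Run:
```python
from cell import *
from h import *
d=get_image("scene");np.savez("pics/s2.npz",**d)
for z in(.0455,.07,.09,.11):print(z,proj(d,[.6255,.0217,z]).round(1))
a=d["image"][130:290,260:440]
cv2.imwrite("pics/s2.png",np.clip(cv2.resize(a,None,fx=3.6,fy=3.6,interpolation=cv2.INTER_CUBIC)[:,:,::-1]*1.8,0,255).astype('uint8'))
```

```text
0.0455 [352.9 224. ]
0.07 [353.3 216.9]
0.09 [353.6 210.9]
0.11 [353.9 204.8]
```

View pics/s2.png

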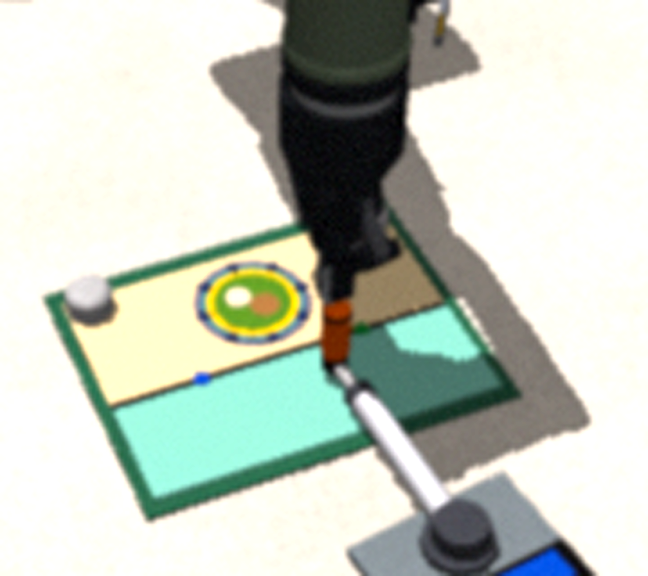

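Tips sit at about (354,213) in the scene, z ≈ 0.08–0.09, directly above the cap: the real fingertips are about 4 cm above the reported TCP. I'll open, go down 3.8 cm and close again.

```bash
python3 -m creep '[{"delta_pos":[0,0,0],"turn":[0,0,0]},{"delta_pos":[0,0,0],"turn":[0,0,0]},{"delta_pos":[0,0,0],"turn":[0,0,0]},{"delta_pos":[0,0,0],"turn":[0,0,0]},{"delta_pos":[0,0,0],"turn":[0,0,0]},{"delta_pos":[0,0,0],"turn":[0,0,0]},{"delta_pos":[0.1,0,1],"turn":[0,0,0]},{"delta_pos":[0,0,1],"turn":[0,0,0]},{"delta_pos":[0,0,1],"turn":[0,0,0]},{"delta_pos":[0,0,0.8],"turn":[0,0,0]}]' -1
python3 -m creep '[{"delta_pos":[0,0,0],"turn":[0,0,0]},{"delta_pos":[0,0,0],"turn":[0,0,0]},{"delta_pos":[0,0,0],"turn":[0,0,0]},{"delta_pos":[0,0,0],"turn":[0,0,0]},{"delta_pos":[0,0,0],"turn":[0,0,0]},{"delta_pos":[0,0,0],"turn":[0,0,0]},{"delta_pos":[0,0,0],"turn":[0,0,0]},{"delta_pos":[0,0,0],"turn":[0,0,0]},{"delta_pos":[0,0,0],"turn":[0,0,0]},{"delta_pos":[0,0,0],"turn":[0,0,0]}]' 1
python3 - <<'E'
from cell import *
from h import *
d=get_image("wrist");cv2.imwrite("pics/w3.png",np.clip(d["image"][:,:,::-1]*1.5,0,255).astype('uint8'));np.savez("pics/w3.npz",**d)
from m import m
o,b,g=m(d);print(o,b,g);print(ray(d,*g[0][0],.006),state()["eef_pos"])
E
```

```text
time: 6.25
eef_pos: [0.6246, 0.0228, 0.0057]
eef_rot: [-3.139, 0.0, 1.415]
wrist_force: [1.7, -0.3, -0.1]
gripper_width: 1.0
grip_force: 0.0
time: 7.25
eef_pos: [0.6267, 0.0226, 0.0084]
eef_rot: [3.139, -0.0, 1.415]
wrist_force: [3.4, 0.6, 3.7]
gripper_width: 0.212
grip_force: 59.2
[([321.6, 286.7], [297, 264, 50, 47, 1843])] [([115.7, 219.9], [109, 214, 14, 12, 116]), ([103.7, 263.4], [97, 257, 14, 14, 114]), ([129.5, 304.6], [124, 299, 13, 11, 107])] [([257.8, 158.9], [248, 148, 21, 23, 357])]
[0.59952304 0.0644331  0.006     ] [0.62665551 0.02252626 0.00841391]
```

View pics/w3.png

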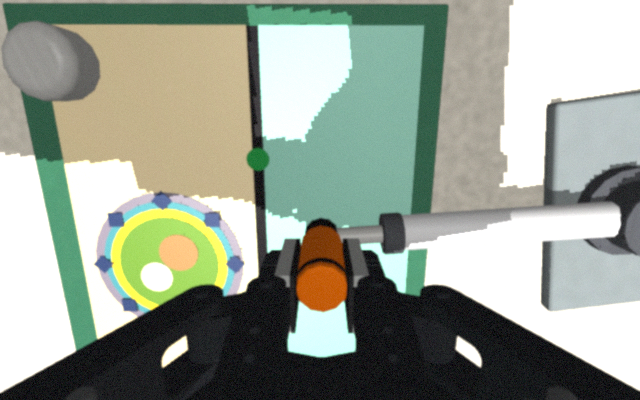

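Gripped at 59 N, cap at about (321.5,287) between the pads. Now the offset to the green dot.

Run:
```python
from h import *
from m import m
d=np.load("pics/w3.npz")
st=ray(d,321.7,287,.076);print(st)
g=np.array([.5995,.0643]);u=np.array([.1555,.9878]);n=np.array([.9878,-.1555])
for s in(st[:2],np.array([.6267,.0225])):
    q=g-s;print("toolX",q@u*100,"toolY",q@n*100)
```

```text
[0.62698964 0.02387743 0.076     ]
toolX 3.565477338961107 toolY -3.34399722945683
toolX 3.706044 toolY -3.3368060000000006
```

```bash
python3 -m creep '[{"delta_pos":[0.3,-0.3,0],"turn":[0,0,0]},{"delta_pos":[0.4,-0.4,0],"turn":[0,0,0]},{"delta_pos":[0.4,-0.4,0],"turn":[0,0,0]},{"delta_pos":[0.4,-0.4,0],"turn":[0,0,0]},{"delta_pos":[0.4,-0.4,0],"turn":[0,0,0]},{"delta_pos":[0.4,-0.4,0],"turn":[0,0,0]},{"delta_pos":[0.4,-0.4,0],"turn":[0,0,0]},{"delta_pos":[0.4,-0.3,0],"turn":[0,0,0]},{"delta_pos":[0.3,-0.2,0],"turn":[0,0,0]},{"delta_pos":[0.2,-0.1,0],"turn":[0,0,0]}]'
python3 -m creep '[{"delta_pos":[0,0,0],"turn":[0,0,0]},{"delta_pos":[0,0,0],"turn":[0,0,0]},{"delta_pos":[0,0,0],"turn":[0,0,0]},{"delta_pos":[0,0,0],"turn":[0,0,0]},{"delta_pos":[0,0,0],"turn":[0,0,0]},{"delta_pos":[0,0,0],"turn":[0,0,0]},{"delta_pos":[0,0,0],"turn":[0,0,0]},{"delta_pos":[0,0,0],"turn":[0,0,0]},{"delta_pos":[0,0,0],"turn":[0,0,0]},{"delta_pos":[0,0,0],"turn":[0,0,0]}]'
cat > pos.py <<'E'
from cell import *
from h import *
from m import m
import sys
d=get_image("wrist");f=sys.argv[1];cv2.imwrite(f"pics/{f}.png",np.clip(d["image"][:,:,::-1]*1.5,0,255).astype('uint8'))
o=[x for x in m(d)[0] if x[1][4]>700][0];bx=o[1];tc=(bx[0]+bx[2]/2,o[0][1])
st=ray(d,bx[0]+bx[2]/2-.5,bx[1]+bx[3]/2,.076)
g=np.array([.5995,.0643]);u=np.array([.1555,.9878]);n=np.array([.9878,-.1555])
h=np.array([.785,.0125]);t=state()["eef_pos"]
print(o,"st",st[:2],"eef",t)
for k,p in(("st",st[:2]),("tcp",t[:2])):print(k,"seam x",(p-g)@n,"y",(p-g)@u,"rod",np.linalg.norm(p-h)-.16,"dir seam",(p-h)@n/np.linalg.norm(p-h),(p-h)@u/np.linalg.norm(p-h))
print(state()["wrist_force"],state()["grip_force"])
E
python3 pos.py w4
```

```text
time: 8.3
eef_pos: [0.5993, 0.0637, 0.0083]
eef_rot: [3.139, 0.0, 1.416]
wrist_force: [5.1, -2.2, 4.2]
gripper_width: 0.216
grip_force: 59.4
time: 9.3
eef_pos: [0.5993, 0.0636, 0.0083]
eef_rot: [3.14, -0.0, 1.415]
wrist_force: [4.4, -1.3, 4.8]
gripper_width: 0.208
grip_force: 59.5
([321.6, 291.6], [297, 268, 50, 49, 1868]) st [0.59920277 0.06283891] eef [0.5993011  0.06358653 0.00824091]
st seam x -6.640250264275797e-05 y -0.0014894789318984569 rod 0.03249575594783219 dir seam -0.9940905011666974 0.10822737865320796
tcp seam x -8.552756103173586e-05 y -0.0007356920546252574 rod 0.032597805365461446 dir seam -0.9936630752250067 0.11208382101972773
[ 5.38415507 -1.70820129  5.37380573] 59.45703148841858
```

On the green dot (x 0 mm, y about -1 mm). Now trace.

```bash
python3 -m creep '[{"delta_pos":[-0.3,0,0],"turn":[0,0,0]},{"delta_pos":[-0.3,0,0],"turn":[0,0,0]},{"delta_pos":[-0.3,0,0],"turn":[0,0,0]},{"delta_pos":[-0.3,0,0],"turn":[0,0,0]},{"delta_pos":[-0.3,0,0],"turn":[0,0,0]},{"delta_pos":[-0.3,0,0],"turn":[0,0,0]},{"delta_pos":[-0.3,0,0],"turn":[0,0,0]},{"delta_pos":[-0.3,0,0],"turn":[0,0,0]},{"delta_pos":[-0.3,0,0],"turn":[0,0,0]},{"delta_pos":[-0.3,0,0],"turn":[0,0,0]}]'; python3 pos.py w5
```

```text
time: 10.35
eef_pos: [0.5949, 0.0349, 0.0083]
eef_rot: [3.139, -0.001, 1.417]
wrist_force: [4.1, -4.0, 4.6]
gripper_width: 0.211
grip_force: 59.4
([321.7, 287.7], [297, 264, 50, 49, 1871]) st [0.59500618 0.03568374] eef [0.59470491 0.03337771 0.00827464]
st seam x 1.0829504007200835e-05 y -0.028965929470982987 rod 0.03140307932112857 dir seam -0.9993620331210508 -0.03470758931645707
tcp seam x 7.182305936424546e-05 y -0.031290672624501956 rod 0.031436937963396694 dir seam -0.9988666710559149 -0.04684510063683033
[ 4.14145355 -3.47563665  5.80095123] 59.44125473499298
```

```bash
python3 -m creep '[{"delta_pos":[-0.3,0,0],"turn":[0,0,0]},{"delta_pos":[-0.3,0,0],"turn":[0,0,0]},{"delta_pos":[-0.3,0,0],"turn":[0,0,0]},{"delta_pos":[-0.3,0,0],"turn":[0,0,0]},{"delta_pos":[-0.3,0,0],"turn":[0,0,0]},{"delta_pos":[-0.3,0,0],"turn":[0,0,0]},{"delta_pos":[-0.3,0,0],"turn":[0,0,0]},{"delta_pos":[-0.3,0,0],"turn":[0,0,0]},{"delta_pos":[-0.3,0,0],"turn":[0,0,0]},{"delta_pos":[-0.3,0,0],"turn":[0,0,0]}]'; python3 pos.py w6
```

```text
time: 11.4
eef_pos: [0.5902, 0.0049, 0.0082]
eef_rot: [3.139, -0.001, 1.416]
wrist_force: [6.4, 3.2, 4.3]
gripper_width: 0.213
grip_force: 59.4
([321.6, 284.9], [297, 262, 50, 48, 1899]) st [0.59052003 0.0066815 ] eef [0.5901994  0.00454171 0.00827254]
st seam x 8.926781738226146e-05 y -0.05831194311368593 rod 0.034566985498460906 dir seam -0.9827079948469994 -0.18497050268567078
tcp seam x 0.00010528136557857506 y -0.060475485064837395 rod 0.034963094919271076 dir seam -0.9806292760872849 -0.19569188251056127
[5.08595391 1.36744129 5.43078786] 59.4268137216568
```

```bash
python3 -m creep '[{"delta_pos":[-0.3,0,0],"turn":[0,0,0]},{"delta_pos":[-0.3,0,0],"turn":[0,0,0]},{"delta_pos":[-0.3,0,0],"turn":[0,0,0]},{"delta_pos":[-0.3,0,0],"turn":[0,0,0]},{"delta_pos":[-0.3,0,0],"turn":[0,0,0]},{"delta_pos":[-0.3,0,0],"turn":[0,0,0]},{"delta_pos":[-0.3,0,0],"turn":[0,0,0]},{"delta_pos":[-0.3,0,0],"turn":[0,0,0]},{"delta_pos":[-0.3,0,0],"turn":[0,0,0]},{"delta_pos":[-0.3,0,0],"turn":[0,0,0]}]'; python3 pos.py w7
```

```text
time: 12.45
eef_pos: [0.5858, -0.0247, 0.0082]
eef_rot: [3.139, -0.0, 1.415]
wrist_force: [7.5, -0.5, 3.3]
gripper_width: 0.216
grip_force: 59.3
([321.7, 280.8], [297, 257, 50, 49, 1901]) st [ 0.58628442 -0.02109866] eef [ 0.58573609 -0.02546829  0.00820218]
st seam x 0.00022514471127579755 y -0.08641182172040199 rod 0.04153597912999066 dir seam -0.9480523334520147 -0.3180029292886932
tcp seam x 0.00036297997945678655 y -0.090813405147831 rod 0.042848949863984576 dir seam -0.9412364232034027 -0.33764342972322864
[ 5.24165359 -0.38707633  3.86393575] 59.38218891620636
```

Cross-seam error stays under 0.5 mm, but the handle is creeping in the pads (about 4 mm behind). For the last stretch I'll turn the tool with the rod to limit that.

```bash
python3 -m creep '[{"delta_pos":[-0.3,0,0],"turn":[0,0,-0.8]},{"delta_pos":[-0.35,-0.01,0],"turn":[0,0,-0.8]},{"delta_pos":[-0.35,-0.01,0],"turn":[0,0,-0.8]},{"delta_pos":[-0.35,-0.02,0],"turn":[0,0,-0.8]},{"delta_pos":[-0.35,-0.02,0],"turn":[0,0,-0.8]},{"delta_pos":[-0.35,-0.02,0],"turn":[0,0,-0.8]},{"delta_pos":[-0.35,-0.03,0],"turn":[0,0,-0.8]},{"delta_pos":[-0.35,-0.03,0],"turn":[0,0,-0.8]},{"delta_pos":[-0.3,-0.03,0],"turn":[0,0,-0.8]},{"delta_pos":[-0.2,-0.03,0],"turn":[0,0,-0.8]}]'; python3 pos.py w8
```

```text
time: 13.5
eef_pos: [0.581, -0.0571, 0.0082]
eef_rot: [3.138, -0.001, 1.554]
wrist_force: [7.4, 1.5, 3.5]
gripper_width: 0.214
grip_force: 59.4
([321.6, 280.8], [297, 258, 50, 47, 1891]) st [ 0.5808986  -0.05342928] eef [ 0.58093622 -0.05738206  0.00820301]
st seam x -6.756332986451357e-05 y -0.11918550331928375 rod 0.05448555502178992 dir seam -0.8921783255307054 -0.45160483329258844
tcp seam x 0.0005842535935835504 y -0.12308420453671935 rod 0.05569777477093105 dir seam -0.884142391403648 -0.46714165059758733
[6.27974944 0.43566567 4.52850162] 59.3596887588501
```

At the blue dot (y = -119 mm, x ≈ 0). Now pull radially, about 42 mm first.

```bash
python3 -m creep '[{"delta_pos":[0,0,0],"turn":[0,0,0]},{"delta_pos":[-0.1,-0.3,0],"turn":[0,0,0]},{"delta_pos":[-0.16,-0.46,0],"turn":[0,0,0]},{"delta_pos":[-0.16,-0.46,0],"turn":[0,0,0]},{"delta_pos":[-0.16,-0.46,0],"turn":[0,0,0]},{"delta_pos":[-0.16,-0.46,0],"turn":[0,0,0]},{"delta_pos":[-0.16,-0.46,0],"turn":[0,0,0]},{"delta_pos":[-0.16,-0.46,0],"turn":[0,0,0]},{"delta_pos":[-0.16,-0.46,0],"turn":[0,0,0]},{"delta_pos":[-0.1,-0.3,0],"turn":[0,0,0]}]'; python3 pos.py w9
```

```text
time: 14.55
eef_pos: [0.5432, -0.0693, 0.0082]
eef_rot: [3.137, -0.001, 1.554]
wrist_force: [9.1, 2.1, 1.1]
gripper_width: 0.21
grip_force: 59.2
([321.9, 281.2], [297, 258, 50, 47, 1883]) st [ 0.54293144 -0.06562396] eef [ 0.54268748 -0.0693521   0.00813164]
st seam x -0.03567525125040825 y -0.13713529472752725 rod 0.09436301128606026 dir seam -0.8922958181020977 -0.45137264316472286
tcp seam x -0.03533650737977101 y -0.14085588830791854 rod 0.09576380448905444 dir seam -0.8860843614385228 -0.46344750988012146
[8.04384487 1.35490961 3.4954339 ] 59.345131516456604
```

View pics/w9.png

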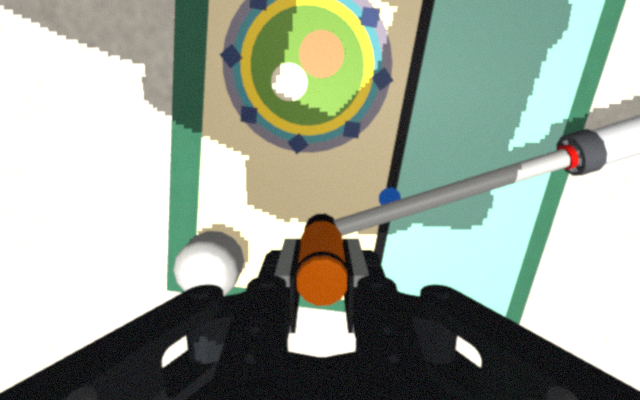

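Red band is starting to show at (571,157), just outside the mouth; measure how much is out.

```bash
cat > band.py <<'E'
from cell import *
from h import *
d=get_image("wrist");h=cv2.cvtColor(d["image"],cv2.COLOR_RGB2HSV)
m=(((h[...,0]<5)|(h[...,0]>174))&(h[...,1]>150)&(h[...,2]>50));m[:,:450]=0
v,u=np.nonzero(m);P=np.array([ray(d,a,b,.0285)[:2] for a,b in zip(u,v)])
w=np.array([.952,.307]);t=np.array([-.307,.952])
a=P@w;c=P@t;mid=abs(c-np.median(c))<.0015
print("n",len(u),"lat",np.ptp(c),"shown mm",np.ptp(a[mid])*1e3,np.percentile(a[mid],[0,100]),u.min(),u.max(),v.min(),v.max())
print(state()["qvel"],state()["wrist_force"])
E
python3 band.py
```

```text
n 248 lat 0.012281609842704433 shown mm 4.023322267298957 [0.61800562 0.62202894] 559 580 144 169
[ 0.00167626  0.00472089 -0.00666104 -0.00044384  0.00323045  0.0020242 ] [8.31126877 2.08009838 2.06080786]
```

Band about 4 mm out (rod ≈ 0.096), matching the geometry. Pull 5.5 mm more and hold.

```bash
python3 -m creep '[{"delta_pos":[-0.05,-0.15,0],"turn":[0,0,0]},{"delta_pos":[-0.05,-0.15,0],"turn":[0,0,0]},{"delta_pos":[-0.05,-0.15,0],"turn":[0,0,0]},{"delta_pos":[-0.03,-0.1,0],"turn":[0,0,0]},{"delta_pos":[0,0,0],"turn":[0,0,0]},{"delta_pos":[0,0,0],"turn":[0,0,0]},{"delta_pos":[0,0,0],"turn":[0,0,0]},{"delta_pos":[0,0,0],"turn":[0,0,0]},{"delta_pos":[0,0,0],"turn":[0,0,0]},{"delta_pos":[0,0,0],"turn":[0,0,0]}]'; python3 pos.py w10; python3 band.py
```

```text
time: 15.65
eef_pos: [0.5378, -0.0709, 0.0082]
eef_rot: [3.137, -0.001, 1.554]
wrist_force: [8.5, 2.0, 2.9]
gripper_width: 0.21
grip_force: 59.2
([321.9, 281.3], [297, 258, 50, 47, 1882]) st [ 0.53759835 -0.06729513] eef [ 0.53779321 -0.07093582  0.00818838]
st seam x -0.04068341060753711 y -0.13961537976735153 rod 0.09995161411841078 dir seam -0.8923784197080227 -0.4512093151070932
tcp seam x -0.03992479918399564 y -0.14318134679960667 rod 0.10090751910865023 dir seam -0.8862013635096108 -0.4632237400152401
[8.97950191 1.55889592 2.44521469] 59.23210680484772
n 496 lat 0.012268169560241016 shown mm 8.673064692196753 [0.61288409 0.62155715] 559 590 141 167
[-0.00062663 -0.00154266  0.00270683  0.00152348  0.00062198 -0.00019535] [8.73878048 2.42382981 2.84482004]
```

The band now shows its full 8 mm, the rod is at about 0.102, and the grip is steady.

```bash
python3 -c "
from cell import *
print(job_done())"
```

```text
the job is handed in; nothing more can be done
None
```

I traced the seam from the green to the blue dot at about 3 cm/s, and handed the job in still gripping the stylus with the rod at about 0.102 m, red band fully out; the hand-in gave no verdict. Checks every 3 cm put the stylus within about 0.5 mm of the seam's middle line. The first grasp closed above the stylus because the fingertips sit about 4 cm higher than the reported TCP; I lowered the arm and the second grasp held.

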